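Finish clamping a curing pot

ROBOT

A 7-joint arm with a two-finger parallel gripper is mounted at the origin on the work surface. World frame = base frame: x ahead of the robot, y to its left, z up, the work surface at z = 0. Lengths are in m, angles in rad, forces in N, time in s.
With the tool pointing down it reaches from about 0.425 to 0.925 m from the base axis. Payload 6.8 kg.
Tool frame: the origin (TCP) lies between the finger pads; the fingertips stand 17 mm ahead of it and the grasp point (between the pads) lies 2 mm behind it; z points along the fingers, y is the direction in which the jaws open and shut (so a half turn about z gives the same grasp; the last joint's range is limited). The gripper opens to 85 mm and grips with 20 to 120 N. Pads are 22 mm wide; open, the fingers measure 114 mm over their backs; the gripper's body (76 mm by 85 mm) begins 54 mm behind the grasp point. The pads swing forward as they close: fully open they stand 13 mm farther back than shut.
Start: joints at [1.233, 0.477, 0.022, 1.555, -0.011, 1.109, -0.083], TCP at [0.154, -0.657, 0.248] pointing down, gripper open.
Joint ranges: [-2.96, 2.96], [-0.34, 2.1], [-1.41, 1.46], [0.24, 2.44], [-1.37, 4.51], [0.17, 1.92], [-2.96, 2.96]. Speed limits (rad/s): [2.39, 2.39, 3.14, 3.14, 3.14, 3.14, 3.14].

INTERFACE

Orientations are given as a unit quaternion [w, x, y, z].
In Python, from station import bot gives the robot as it stands. The module is installed in compiled form; this text tells all that it offers.
- The arm moves only by the tool carry_out, never from a script. Its argument "moves" is a list of rows, each a list of 3 entries, a list of its own where there are three numbers: the turn, a rotation vector about the tool's x, y, z in degrees, then the shift along the tool's x, y, z in cm, then the finger opening in cm, from 0 to 8.54. A call has 1 to 5 rows; each row is the pose to reach, as a shift and turn from the pose commanded when the call began, along the tool's axes at that moment; what a row does not reach only later rows make up. A row lasts 1/8 s, in which the tool goes at most 62.5 mm and 10.7 degrees, less where a joint would pass 70% of its speed; a pose out of reach is approached as far as the arm can. A call with a gripper value outside its range is refused whole. The fingers move at their own pace and stop on an object; "newtons" is the grip in N (left out, the last holds). Time passes only in rows, so rows that repeat a pose let the fingers close. It gives the time, the measured TCP pose, the force and the opening at its end, in the units of the state.
- bot.get_obs(): the state, without advancing time (a new reading comes with each control period).
- bot.read_camera(name): name is "scene" or "side" or "wrist"; returns the picture (480x640x3 uint8, red, green, blue); there is no depth.
- bot.camera_info(name): a dict with "vertical_fov" (degrees; the focal length in pixels is half the picture's height over the tangent of half this angle, whatever the lens; pixels are square), "cx", "cy" (the principal point, pixels), "k1" (the pictures are not rectified: a ray, as slopes to the right and down, at radius r is drawn at 1 + k1 r^2 times it, then the intrinsics apply), "position" and "attitude" of the camera in the world. Camera axes: x right, y up, looking along -z (the intrinsics and any distortion apply to the point x, -y, -z); pixel columns grow to the right and rows downward; lengths in m; the calibration is good to about 2 mm. A picture is of the moment at which its call begins: read the wrist's pose just before it. camera_info takes no time and is no camera call; for the wrist camera it gives the pose at the moment of the call.
- bot.hand_in(): hands the job in, once; it reports no verdict.
Trained networks look in the newest picture that a camera, given by its name, has taken for a name from the list of things; names that differ only in an ending like _2 or _b are one class to them, and where a whole thing is asked for, a point or a joint stands for the part that bears it (a point fixed in the world has none). Each returns a list of dicts, best first, with "score" (0 to 1); they miss things now and then, are a little off and sometimes report something else, mostly with a low value. They report only what shows in the picture. A call takes as long as a camera call.
- bot.silhouettes(label, camera): "region" (480x640 bool, what is visible of it) and "location" ([column, row] in pixels, amid what is visible of it).
The state is a dict: "t": time; "q": joint angles; "joint_vel": joint speeds; "joint_torque": joint torques, N m; "eef_pos": TCP position; "tool_rot": TCP orientation; "contact_force": force on the tool from outside, world axes, zero at the start; "torque": the same for the moment, N m; "gripper_width": opening from 0.0 (shut) to 1.0 (fully open).
Only numpy, scipy, OpenCV 4.12 (cv2) and the standard library are available. Lean on these libraries where they do the work, as an engineer would, in place of code of your own. Each camera call takes 0.05 s, during which the arm holds its last target. There are 200 camera calls.

TASK

Get the ear-mould curing pot ready for pressure. One of its four wing nuts, the one beside the dial gauge, is still loose: run it down clockwise by pushing its wings round with the fingertips, in as many strokes as it takes, until it is fully tight and stops turning, and push the vent lever clockwise to its closed stop. Never take the nut or the lever between the fingers, and leave the other things on the counter where they are.

Things in the scene. Friction and masses are not known exactly. Their poses are not given: they have to be found in the camera images.
- pot: Fixed round aluminium pressure pot, 200 mm across, domed lid 155 mm high. Origin: on the counter, on the pot's axis; z up. Four clamps, vertical axes 118 mm from the pot's axis along its +x, +y, -x, -y, each with a steel wing nut; only the +x one is loose, the others are tight and fixed. The lid's dome, 160 mm across, stands higher than the wings: a nut is reached freely from the outer side only.
- gauge (a point): Flat round dial gauge lying on the lid, 42 mm across, 46 mm from the pot's axis towards the loose nut (pot's +x). This point: centre of the dial, 183 mm above the counter. Also on the lid: a relief valve 52 mm from the pot's axis towards its -y, 177 mm high, and the brass vent valve, pipe top 177 mm high, hose tail towards the pot's -x.
- nut (a point): Loose wing nut: point on its vertical axis under the hub, 109.5 mm above the counter when tight. Turns with the nut: x along the wings, z up. Two opposite wings 5 mm thick, each a round lobe from 7 to 32 mm off the axis and 8 to 33 mm above this point; hub 23 mm across, 14 mm high; bolt end 20 mm above this point.
- wing_nut (a joint): Turn of the loose nut, rad: 0 = fully tight at its hard stop, positive = unscrewed (anticlockwise from above). Starts at 5 to 8.5; turning it clockwise lowers this. Runs light, about 1 N at the wing, stays where it is left, sinks 1.75 mm a turn. At 0 the wings lie along the pot's x axis.
- vent (a point): Vent lever: point on its vertical pivot, 28 mm from the pot's axis towards its -x, at the lever's underside, 186 mm above the counter. Its x axis runs along the lever, outwards from the pivot. Lever 52 mm long from the pivot; its grey sleeve, 18 to 52 mm out, is 11 mm wide, from 1 mm below to 8 mm above this point.
- vent_lever (a joint): Angle of the vent lever, rad: 0 = closed, at its hard stop, crosswise to the hose tail, pointing along the pot's +y; starts open at 1.2 to 1.57, about along the hose tail (pot's -x). Closes clockwise from above with about 1.3 N at the sleeve and stays where it is left.
- dropper: Bystander, loose: white dropper bottle with a yellow cap, 30 mm across, 80 mm high, near the pot. Origin under its centre.
- ear_cast: Bystander, loose: plaster ear cast on a round foot, 42 mm across, 48 mm high, near the pot. Origin under its centre.
- spray_can: Bystander, loose: bare metal spray can, 52 mm across, 150 mm high. Origin under its centre.
- jar: Bystander, loose: white screw-top jar, 66 mm across, 85 mm high. Origin under its centre.
- mixing_bowl: Bystander, loose: black rubber mixing bowl, 100 mm across, 55 mm high. Origin under its centre.
- brush_cup: Bystander, loose: white ceramic cup holding brushes, cup 68 mm across and 85 mm high, brushes to 150 mm. Origin under its centre.
- screwdriver: Bystander, loose: screwdriver with black handle lying on the counter, 170 mm long. Origin at its middle, on the counter.

How it is judged:
At the end, for the whole second after the job is handed in: The wing nut beside the gauge is turned down to within 0.2 rad of its tight stop and is at rest, and the vent lever is within 0.15 rad of its closed stop (value of joint wing_nut below 0.2 rad and value of joint vent_lever below 0.15 rad and velocity of joint wing_nut between -0.1 and 0.1 rad/s); the robot touches nothing.
It fails at once if the loose nut is taken between the fingers (grasp point within the nut: less than 3 mm off the plane of its wings, within 33 mm of its axis, less than 46 mm above its underside) (y of the grasp point in the frame of nut between -0.003 and 0.003 m and x of the grasp point in the frame of nut between -0.033 and 0.033 m and z of the grasp point in the frame of nut below 0.046 m).
It fails at once if the vent lever is taken between the fingers (grasp point within the lever: less than 3 mm off its middle line, 10 to 52 mm from its pivot, less than 21 mm above its underside) (y of the grasp point in the frame of vent between -0.003 and 0.003 m and x of the grasp point in the frame of vent between 0.01 and 0.052 m and z of the grasp point in the frame of vent below 0.021 m).
It fails at once if a bystander is moved or lifted more than 25 mm (distance of any of dropper, ear_cast, spray_can, jar, mixing_bowl, brush_cup, screwdriver from where it was at the start of the episode above 0.025 m).
It fails at once if a bystander is tipped over (angle between any of dropper, ear_cast, spray_can, jar, mixing_bowl, brush_cup's own z axis and vertical above 0.5 rad).
It also fails if it takes over 64 s, if anything falls off the work surface, if the arm or the gripper's body presses on something with over 40 N, if the wrist force passes 120 N, or if a joint passes its speed limit or range.

## Working session

There is one attempt and no reset: what is moved stays moved. The work goes in short steps, Python scripts to look and compute and a tool call to move; the robot and the scene stay as the last step left them, time stands still between calls to the robot, and variables do not carry over. Pictures are saved under pics/ and viewed, about 8 in all and at most 12, crops included, and the job is handed in when it is done.

Besides the shell and the picture viewer there is one more tool, called after ">>>" as name(argument=value, ...) on one line, values as JSON. carry_out: Moves the arm, as the interface text tells. Its arguments: {"type":"object","properties":{"moves":{"type":"array"},"newtons":{"type":"number"}},"required":["moves"]}

```bash
mkdir -p pics
cat > h.py <<'E'
import numpy as np, cv2
from scipy.spatial.transform import Rotation as R
from station import bot
def info(c):
    i=bot.camera_info(c); f=240/np.tan(np.radians(i['vertical_fov'])/2)
    a=np.array(i['attitude']); 
    Rm=a if a.shape==(3,3) else R.from_quat(a,scalar_first=True).as_matrix()
    return f,i['cx'],i['cy'],i['k1'],np.array(i['position']),Rm
def proj(c,P,I=None):
    f,cx,cy,k,p,Rm=I or info(c); q=(np.atleast_2d(P)-p)@Rm
    s=np.c_[q[:,0]/-q[:,2],-q[:,1]/-q[:,2]]; s=s*(1+k*(s**2).sum(1,keepdims=True))
    return s*f+[cx,cy]
def ray(c,uv,I=None):
    f,cx,cy,k,p,Rm=I or info(c); d=(np.array(uv)-[cx,cy])/f; s=d.copy()
    for _ in range(20): s=d/(1+k*(s**2).sum())
    v=Rm@np.array([s[0],-s[1],-1]); return p,v
def atz(c,uv,z,I=None):
    p,v=ray(c,uv,I); return p+v*(z-p[2])/v[2]
def pic(c,n):
    im=bot.read_camera(c); cv2.imwrite(f'pics/{n}.png',im[:,:,::-1]); return im
E
python3 - <<'E'
from h import *
for c in ['scene','side']:
    print(c,bot.camera_info(c)); pic(c,c)
    for n in ['pot','gauge','nut','vent','dropper','ear_cast','spray_can','jar','mixing_bowl','brush_cup','screwdriver']:
        try: print(n,[(round(d['score'],2),np.round(d['location'])) for d in bot.silhouettes(n,c)][:2])
        except Exception as e: print(n,e)
a=cv2.imread('pics/scene.png');
print(bot.get_obs())
E
```

```text
scene {'vertical_fov': 57.33316802664733, 'cx': 314.7489182599334, 'cy': 245.3643556285776, 'k1': -0.08892478034579625, 'position': array([1.2242083 , 0.44329448, 0.77709215]), 'attitude': array([0.42491517, 0.20114324, 0.37478767, 0.79907615])}
pot [(0.92, array([290., 237.])), (0.35, array([334., 286.]))]
gauge [(0.95, array([295., 238.]))]
nut [(0.7, array([285., 259.]))]
vent [(0.42, array([298., 192.])), (0.37, array([285., 256.]))]
dropper [(0.7, array([481., 345.])), (0.61, array([335., 283.]))]
ear_cast []
spray_can [(0.62, array([495., 291.]))]
jar [(0.77, array([483., 346.]))]
mixing_bowl [(0.83, array([186., 234.])), (0.48, array([296., 192.]))]
brush_cup []
screwdriver []
side {'vertical_fov': 46.17471717606123, 'cx': 327.44584064722596, 'cy': 231.46505710961617, 'k1': 0.034306418412645465, 'position': array([ 0.40531711, -0.94692107,  0.78816117]), 'attitude': array([ 0.88158351,  0.46609854, -0.04174346, -0.06180732])}
pot [(0.96, array([324., 280.]))]
gauge [(0.97, array([320., 278.])), (0.19, array([300., 240.]))]
nut [(0.67, array([363., 238.]))]
vent [(0.71, array([
[... 343 characters left out ...]
.]))]
{'t': 1.2, 'q': array([ 1.23286721,  0.47700366,  0.02235032,  1.55536392, -0.01151109,
        1.10930902, -0.08308781]), 'joint_vel': array([-0.00015734,  0.00086813, -0.00141245,  0.0013906 , -0.00128788,
        0.00051766,  0.00182163]), 'joint_torque': array([-5.14890107e-04, -5.96337104e+01,  1.60649277e+00, -2.81543899e+01,
        1.25887062e-02,  1.74313824e-03,  6.20460526e-06]), 'eef_pos': array([ 0.15381993, -0.65727102,  0.24831975]), 'tool_rot': array([1.70671172e-05, 9.93402826e-01, 1.14677040e-01, 2.70439617e-05]), 'contact_force': array([0.36151472, 0.52480386, 0.17716748]), 'torque': array([-0.04179464, -0.00073676, -0.02773805]), 'gripper_width': 1.0014361180049949}
```

View pics/scene.png

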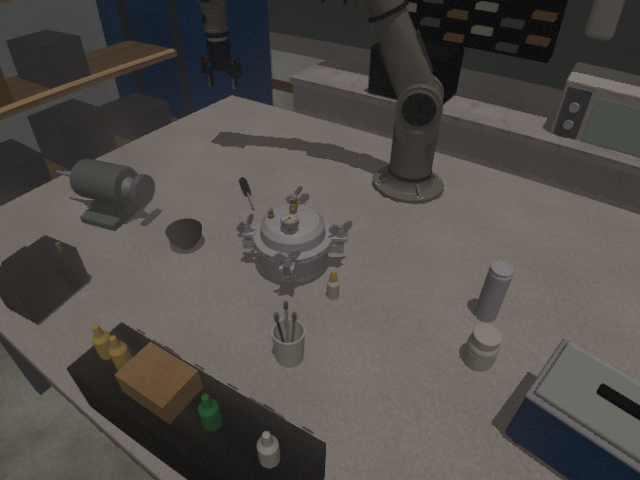

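View pics/side.png

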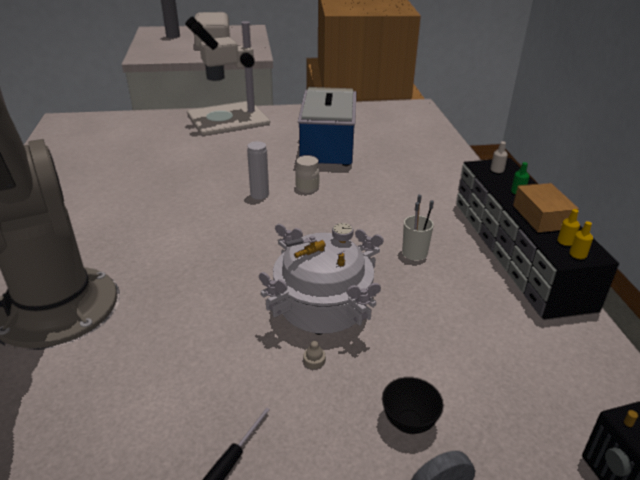

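The side view shows the pot at about (324,275), with the gauge near (342,233) and the loose nut at (369,242). The vent is at (310,249), the dropper is right behind the pot, and the ear cast is in front of it. I'll fit the pot pose next.

```bash
cat > fit.py <<'E'
from h import *
from scipy.optimize import least_squares
obs=[('side',(342,230),(.046,0,.183)),('side',(369,242),(.118,0,.14)),('side',(288,235),(0,.118,.13)),('side',(272,287),(-.118,0,.13)),('side',(363,292),(0,-.118,.13)),
('scene',(290,222),(.046,0,.183)),('scene',(287,262),(.118,0,.14)),('scene',(340,240),(0,.118,.13)),('scene',(247,235),(0,-.118,.13))]
I={c:info(c) for c in('side','scene')}
def W(x,P):
    c,s=np.cos(x[2]),np.sin(x[2]); return np.array([x[0]+c*P[0]-s*P[1],x[1]+s*P[0]+c*P[1],P[2]])
fun=lambda x:np.concatenate([proj(c,W(x,P),I[c])[0]-uv for c,uv,P in obs])
p0=atz('side',(324,262),.15)
if __name__=='__main__':
    best=min((least_squares(fun,[p0[0],p0[1],y],loss='soft_l1') for y in(0,.7,1.5,-.7)),key=lambda r:r.cost)
    x=best.x; print(x,np.round(fun(x).reshape(-1,2),1).tolist()); np.save('pot.npy',x)
    for n,P in dict(gauge=(.046,0,.183),nut=(.118,0,.13),vent=(-.028,0,.19)).items(): print(n,W(x,P).round(3))
    tiles=[]
    for c,(u,v) in(('side',(322,270)),('scene',(292,240))):
        im=cv2.imread(f'pics/{c}.png')
        h,w=65,65
        big=cv2.resize(im[v-h:v+h,u-w:u+w],None,fx=3,fy=3,interpolation=cv2.INTER_CUBIC)
        for P in[(.046,0,.183),(.118,0,.1095),(.118,0,.143),(-.028,0,.19),(-.028,.052,.19),(0,-.118,.13)]:
            q=(proj(c,W(x,P),I[c])[0]-[u-w,v-h])*3; cv2.circle(big,tuple(int(a) for a in q),3,(0,0,255),1)
        tiles.append(big)
    cv2.imwrite('pics/fit.png',np.hstack(tiles))
    for n,c,z in(('dropper','scene',.04),('ear_cast','side',.024),('brush_cup','side',.04)):
        for d in bot.silhouettes(n,c)[:2]: print(n,atz(c,d['location'],z).round(3))
    print('dropper',atz('scene',(333,287),.04),'side cam at',atz('side',(315,356),.024))
E
python3 fit.py
```

```text
[ 0.53614379 -0.08464725  0.52263067] [[0.1, -1.3], [-0.4, -7.7], [-0.1, -3.0], [0.2, -4.1], [0.3, -1.2], [-0.9, -5.2], [-1.0, -10.8], [-0.1, -14.6], [-2.4, -13.8]]
gauge [ 0.576 -0.062  0.183]
nut [ 0.638 -0.026  0.13 ]
vent [ 0.512 -0.099  0.19 ]
dropper [0.561 0.421 0.04 ]
dropper [0.576 0.067 0.04 ]
ear_cast [ 0.502 -0.234  0.024]
ear_cast [ 0.551 -0.009  0.024]
brush_cup [0.791 0.108 0.04 ]
dropper [0.58879204 0.07065416 0.04      ] side cam at [ 0.50165807 -0.23225913  0.024     ]
```

View pics/fit.png

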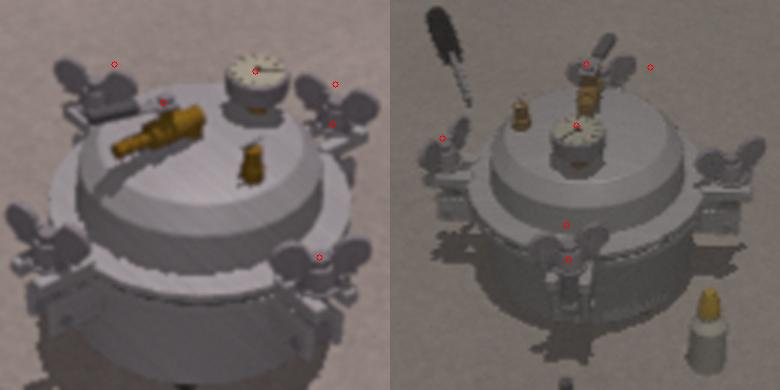

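```bash
python3 - <<'E'
import re
s=open('fit.py').read()
i=s.index('obs=['); j=s.index('I={c')
s=s[:i]+"""obs=[('side',(342.7,229),(.046,0,.183)),('side',(369.3,241.7),(.118,0,.126)),('side',(289.3,234.3),(0,.118,.124)),('side',(272.7,284.5),(-.118,0,.124)),('side',(364.3,293.3),(0,-.118,.124)),
('scene',(290,218.3),(.046,0,.183)),('scene',(286.3,260),(.118,0,.126)),('scene',(339.7,230.7),(0,.118,.124)),('scene',(245.3,226.7),(0,-.118,.124)),('scene',(294.7,200),(-.118,0,.124))]
"""+s[j:]
open('fit.py','w').write(s)
E
python3 fit.py | head -4
python3 -c "
from fit import *
x=np.load('pot.npy')
for c in I: print(c,proj(c,W(x,(-.028,0,.19)))[0], [ (round(d['score'],2),d['location'],d['region'].sum()) for d in bot.silhouettes('vent',c)])
"
```

```text
[ 0.53879854 -0.08277416  0.52069969] [[0.6, -0.9], [0.1, -2.3], [-0.1, -0.5], [0.9, 0.2], [0.0, -0.7], [-1.0, -0.7], [-0.1, -3.1], [0.2, -2.5], [-0.6, -2.8], [2.2, -0.6]]
gauge [ 0.579 -0.06   0.183]
nut [ 0.641 -0.024  0.13 ]
vent [ 0.515 -0.097  0.19 ]
side [312.72275301 238.31149267] [(0.71, [299.0, 239.4], np.int64(176))]
scene [292.47420628 197.29018608] [(0.42, [298.3, 191.9], np.int64(81)), (0.37, [285.4, 255.9], np.int64(223))]
```

View pics/fit.png

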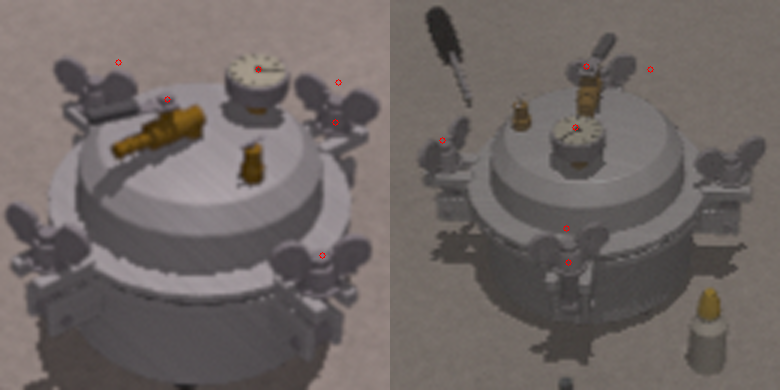

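The fit agrees to within 1–2 mm: pot at (0.539,-0.083), yaw 29.8°, loose nut at (0.641,-0.024). I'll shut the fingers and travel over.

>>> carry_out(moves=[[[0,0,0],[5,-4,-4.8],0],[[0,0,0],[9.5,-8,-6.5],0],[[0,0,0],[14,-12,-8],0],[[0,0,0],[18,-16,-9.5],0],[[0,0,0],[22,-20,-11],0]])

```text
t: 2.22
eef_pos: [0.3192, -0.4173, 0.357]
tool_rot: [0.0, 0.993, 0.115, 0.0]
contact_force: [0.3, -0.3, -0.7]
gripper_width: -0.002
```

>>> carry_out(moves=[[[0,0,-4],[4.5,-4.2,0],0],[[0,0,-8],[9,-8.4,0],0],[[0,0,-12],[13.5,-12.6,0],0],[[0,0,-16.6],[18,-16.8,0],0],[[0,0,-16.6],[22,-20.5,0],0]])

```text
t: 2.85
eef_pos: [0.4867, -0.1673, 0.3566]
tool_rot: [0.0, 0.966, 0.258, 0.0]
contact_force: [-0.4, -0.2, 0.5]
gripper_width: 0.002
```

```bash
cat >> h.py <<'E'
POT=np.load('pot.npy')
def state():
    o=bot.get_obs(); c,s=np.cos(POT[2]),np.sin(POT[2]); d=o['eef_pos'][:2]-POT[:2]
    Rm=R.from_quat(o['tool_rot'],scalar_first=True).as_matrix()
    yaw=np.degrees(np.arctan2(Rm[1,0],Rm[0,0])-POT[2])
    print('t',round(o['t'],2),'pot mm',np.round(1000*np.array([c*d[0]+s*d[1],-s*d[0]+c*d[1],o['eef_pos'][2]-.017]),1),'yaw err',round(yaw,1),'tilt',np.round(Rm[:,2],3),'F',np.round(o['contact_force'],1),'g',round(o['gripper_width'],2))
    return o
E
python3 -c "
from h import *
o=state();print(o['q'].round(2));pic('wrist','w1')"
```

```text
t 2.85 pot mm [-87.2 -47.4 339.6] yaw err 0.0 tilt [ 0.001 -0.    -1.   ] F [-0.4 -0.2  0.5] g 0.0
[ 0.54  0.14 -0.37  1.77  0.06  1.24 -0.89]
```

View pics/w1.png

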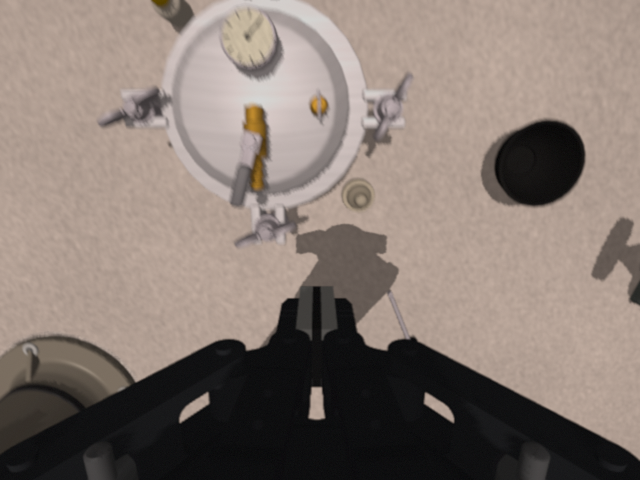

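The wrist view shows the gauge at (248,40), the lever from its pivot (251,140) to its end (240,200), and hubs at (388,108), (142,108) and (266,228). I'll refine the pot pose from these.

Run:
```python
from fit import *
Iw=info('wrist')
o2=[((248,38),(.046,0,.183)),((388,108),(0,-.118,.127)),((142,108),(0,.118,.127)),((266,229),(-.118,0,.127)),((319,105),(0,-.052,.175))]
f2=lambda x:np.concatenate([proj('wrist',W(x,P),Iw)[0]-uv for uv,P in o2])
x0=np.load('pot.npy'); print(f2(x0).reshape(-1,2).round(1).tolist())
r=least_squares(f2,x0); print(r.x,r.fun.reshape(-1,2).round(1).tolist())
x=r.x; np.save('pot_w.npy',x)
piv=W(x,(-.028,0,.194)); print(proj('wrist',piv,Iw))
e=atz('wrist',(240,201),.190,Iw); c,s=np.cos(x[2]),np.sin(x[2]); d=e[:2]-x[:2]; print('lever end pot',c*d[0]+s*d[1],-s*d[0]+c*d[1])
```

```text
[[12.9, 12.1], [12.7, 10.9], [0.1, 8.9], [8.1, 12.7], [11.2, 11.6]]
[ 0.54243969 -0.07174978  0.5287247 ] [[1.3, -0.9], [4.9, -0.2], [-9.3, 0.0], [1.0, 4.3], [1.5, -0.7]]
[[251.4199395  142.09204181]]
lever end pot -0.07366405111449567 0.011909711724384067
```

The picture may have been taken while the arm was still settling. I'll move to where the loose nut shows too, settle, and look again.

>>> carry_out(moves=[[[0,0,0],[3,-2,-3],0],[[0,0,0],[5,-3,-5],0],[[0,0,0],[5,-3,-5],0],[[0,0,0],[5,-3,-5],0],[[0,0,0],[5,-3,-5],0]])

```text
t: 3.52
eef_pos: [0.5133, -0.1199, 0.4051]
tool_rot: [-0.0, 0.967, 0.256, -0.001]
contact_force: [-0.4, -0.1, -0.7]
gripper_width: 0.003
```

```bash
python3 -c "
from h import *
i=bot.camera_info('wrist');print(i)
o=state();print(o['eef_pos'])
im=pic('wrist','w2'); print(bot.camera_info('wrist')['position'])
cv2.imwrite('pics/w2c.png',cv2.resize(im[:300,60:460,::-1],None,fx=2,fy=2,interpolation=cv2.INTER_CUBIC))"
```

```text
{'vertical_fov': 65.43550389171989, 'cx': 316.2340445162979, 'cy': 237.4871650766359, 'k1': -0.01896448839788048, 'position': array([ 0.57556049, -0.08370499,  0.5311025 ]), 'attitude': array([ 0.85521169, -0.12561247,  0.07306075, -0.4974903 ])}
t 3.52 pot mm [-40.6 -19.5 388.1] yaw err -0.2 tilt [-0.002 -0.    -1.   ] F [-0.4 -0.1 -0.7] g 0.0
[ 0.51330987 -0.11991991  0.40513368]
[ 0.57566281 -0.08350973  0.53128667]
```

View pics/w2c.png

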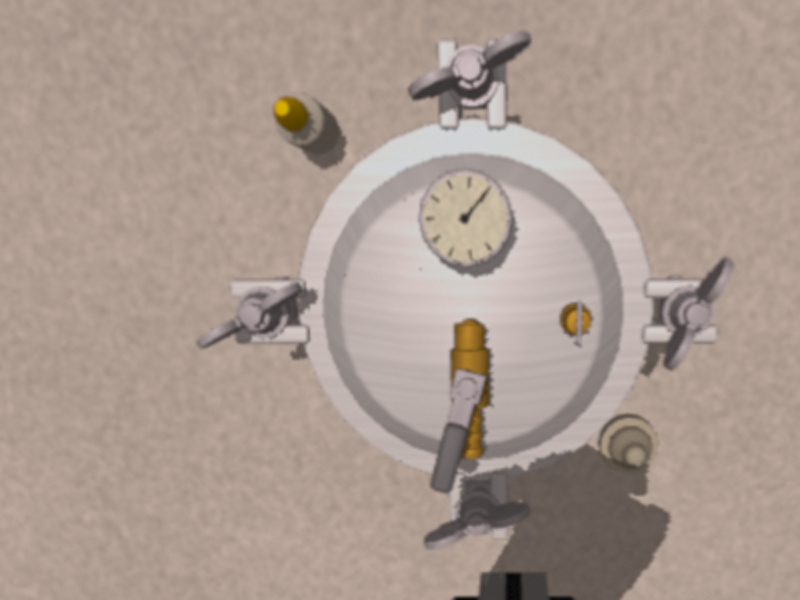

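Run:
```python
from fit import *
Iw=info('wrist')
o2=[((292.5,109),(.046,0,.183)),((295,34.5),(.118,0,.13)),((405,156.5),(0,-.118,.129)),((188.5,156.5),(0,.118,.129)),((298.5,256),(-.118,0,.129)),((347.5,159.5),(0,-.052,.177)),((293.5,195),(-.028,0,.196))]
f2=lambda x:np.concatenate([proj('wrist',W(x,P),Iw)[0]-uv for uv,P in o2])
x0=np.load('pot.npy'); print(f2(x0).reshape(-1,2).round(1).tolist())
r=least_squares(f2,x0); x=r.x; print(x,r.fun.reshape(-1,2).round(1).tolist())
fj=lambda x:np.concatenate([f2(x),fun(x)]); r=least_squares(fj,x0,loss='soft_l1'); print('joint',r.x)
np.save('pot.npy',r.x)
x=r.x;c,s=np.cos(x[2]),np.sin(x[2])
def pf(uv,z): d=atz('wrist',uv,z,Iw)[:2]-x[:2]; return np.array([c*d[0]+s*d[1],-s*d[0]+c*d[1]])*1000
for n,uv,z in(('lever end',(280,244),.192),('pivot',(293.5,195),.194),('nut hub',(295,34.5),.131),('wingL',(266,45),.133),('wingR',(325,20),.133)): print(n,pf(uv,z).round(1))
```

```text
[[2.2, -0.2], [1.3, -1.5], [4.9, 0.0], [-1.5, 0.9], [1.6, 5.7], [4.2, 1.3], [2.0, -0.7]]
[ 0.53819968 -0.08070885  0.51854182] [[-0.1, -0.8], [-0.6, -2.1], [3.0, -0.2], [-3.5, 0.2], [-0.5, 5.3], [2.0, 0.9], [-0.4, -1.3]]
joint [ 0.53825445 -0.08126918  0.51864389]
lever end [-76.8  14.2]
pivot [-29.3   0.3]
nut hub [ 1.162e+02 -1.000e-01]
wingL [106.6  28. ]
wingR [128.3 -29. ]
```

>>> carry_out(moves=[[[0,0,0],[-2.5,0.4,5],0],[[0,0,0],[-2.5,0.4,10],0],[[0,0,0],[-2.5,0.4,15],0],[[0,0,0],[-2.5,0.4,19],0],[[0,0,0],[-2.5,0.4,20.1],0]])

```text
t: 4.2
eef_pos: [0.4925, -0.1347, 0.2027]
tool_rot: [-0.001, 0.967, 0.256, -0.002]
contact_force: [0.8, 1.1, 0.7]
gripper_width: 0.001
```

>>> carry_out(moves=[[[0,0,0],[0,-0.5,0],0],[[0,0,0],[0,-1.5,0],0],[[0,0,0],[0,-2.5,0],0],[[0,0,0],[0.5,-3.5,0],0],[[0,0,0],[1,-4.5,0],0]])

```text
t: 4.82
eef_pos: [0.481, -0.09, 0.2057]
tool_rot: [0.0, 0.966, 0.257, 0.0]
contact_force: [-0.2, -3.2, 0.6]
gripper_width: 0.001
```

```bash
python3 -c "
from h import *
state()"
```

```text
t 4.83 pot mm [-54.1  20.8 188.7] yaw err 0.0 tilt [ 0.001 -0.001 -1.   ] F [-0.2 -3.2  0.6] g 0.0
```

>>> carry_out(moves=[[[0,0,0],[0.2,-0.8,0.1],0],[[0,0,0],[0.7,-1.2,0.1],0],[[0,0,0],[1.1,-1.2,0.1],0],[[0,0,0],[1.3,-1.2,0.1],0],[[0,0,0],[1.3,-1.2,0.1],0]])

```text
t: 5.45
eef_pos: [0.4838, -0.0737, 0.2035]
tool_rot: [-0.001, 0.967, 0.257, -0.003]
contact_force: [-8.4, -0.6, 5.3]
gripper_width: -0.001
```

```bash
python3 -c "
from h import *
state()"
```

```text
t 5.45 pot mm [-43.5  33.5 186.5] yaw err 0.0 tilt [-0.006 -0.    -1.   ] F [-8.4 -0.6  5.3] g -0.0
```

Lever is at its stop: 8.4 N at x=-43.5 mm, where contact was predicted. Next I'll back off, rise, and cross over to the outer side of the nut.

>>> carry_out(moves=[[[0,0,0],[-1,0,0],0],[[0,0,0],[-1,0,-5],0],[[0,0,0],[5,1.5,-5],0],[[0,0,0],[11,3,-5],0],[[0,0,0],[17,4.2,-5],0]])

```text
t: 6.08
eef_pos: [0.657, -0.0258, 0.2546]
tool_rot: [0.0, 0.967, 0.256, 0.001]
contact_force: [0.5, -0.2, 0.2]
gripper_width: -0.002
```

>>> carry_out(moves=[[[0,0,0],[2.2,0,0],0],[[0,0,0],[2.2,0,0],0],[[0,0,0],[2.2,0,0],0]])

```text
t: 6.45
eef_pos: [0.6731, -0.0154, 0.254]
tool_rot: [0.0, 0.967, 0.257, -0.0]
contact_force: [1.3, -0.6, -0.5]
gripper_width: -0.0
```

```bash
python3 -c "
from h import *
state(); pic('scene','s2'); im=pic('side','sd2')
cv2.imwrite('pics/c2.png',cv2.resize(im[205:335,257:387,::-1],None,fx=4,fy=4,interpolation=cv2.INTER_CUBIC))"
```

```text
t 6.45 pot mm [149.8  -9.7 237. ] yaw err 0.0 tilt [-0.001 -0.    -1.   ] F [ 1.3 -0.6 -0.5] g -0.0
```

View pics/c2.png

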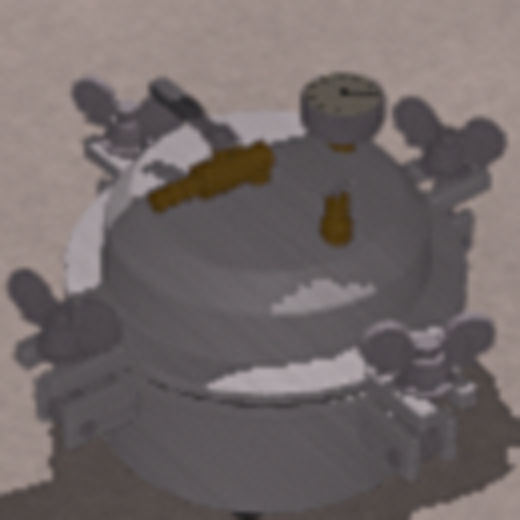

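The side view shows the lever now pointing at the +y clamp, so it's closed. I'll go down on the outer side of the nut for the first short stroke.

>>> carry_out(moves=[[[0,0,0],[0,0,5],0],[[0,0,0],[0,0,9],0],[[0,0,0],[0,0,10.9],0],[[0,0,0],[0,0,10.9],0],[[0,0,0],[-0.5,0.2,10.9],0]])

```text
t: 7.18
eef_pos: [0.6716, -0.0184, 0.1472]
tool_rot: [0.0, 0.966, 0.257, 0.002]
contact_force: [0.4, 0.5, -0.8]
gripper_width: -0.003
```

>>> carry_out(moves=[[[0,0,0],[-0.5,0.8,0],0],[[0,0,0],[-1.2,1.3,0],0],[[0,0,0],[-2,1.6,0],0],[[0,0,0],[-2.8,1.6,0],0],[[0,0,0],[-3.5,1.6,0],0]])

```text
t: 7.8
eef_pos: [0.6477, -0.0504, 0.1454]
tool_rot: [0.0, 0.966, 0.257, 0.0]
contact_force: [1.7, 0.2, 0.3]
gripper_width: 0.0
```

```bash
python3 -c "
from h import *
state()"
```

```text
t 7.8 pot mm [110.3 -27.5 128.4] yaw err 0.0 tilt [ 0.001 -0.    -1.   ] F [1.7 0.2 0.3] g 0.0
```

>>> carry_out(moves=[[[0,0,0],[-0.4,0,0],0],[[0,0,0],[-0.6,0,0],0],[[0,0,0],[0.2,0.2,-4],0],[[0,0,0],[0.8,-3,-4],0],[[0,0,0],[0.8,-6.3,-4],0]])

```text
t: 8.43
eef_pos: [0.6236, 0.0093, 0.1855]
tool_rot: [-0.0, 0.967, 0.257, 0.0]
contact_force: [0.1, 1.1, 0.2]
gripper_width: 0.004
```

>>> carry_out(moves=[[[0,0,0],[0,0,0],0],[[0,0,0],[0,0,2],0],[[0,0,0],[0,0,4],0],[[0,0,0],[0.8,0,4],0],[[0,0,0],[1.6,0.2,4],0]])

```text
t: 9.05
eef_pos: [0.6393, 0.0149, 0.1449]
tool_rot: [-0.0, 0.966, 0.257, -0.0]
contact_force: [-0.2, -0.6, 0.4]
gripper_width: 0.002
```

```bash
python3 -c "
from h import *
state()"
```

```text
t 9.05 pot mm [135.4  33.5 127.9] yaw err 0.0 tilt [-0.  0. -1.] F [-0.2 -0.6  0.4] g 0.0
```

>>> carry_out(moves=[[[0,0,0],[0.5,1.2,0],0],[[0,0,0],[0.8,2.5,0],0],[[0,0,0],[0.9,3.7,0],0],[[0,0,0],[0.5,4.9,0],0],[[0,0,0],[-0.3,5.9,0],0]])

```text
t: 9.68
eef_pos: [0.6655, -0.0392, 0.1453]
tool_rot: [0.0, 0.967, 0.257, 0.0]
contact_force: [0.4, 1.1, -0.1]
gripper_width: 0.001
```

>>> carry_out(moves=[[[0,0,0],[-1.2,0.2,0],0],[[0,0,0],[-2.2,0.2,0],0],[[0,0,0],[-2.8,0.2,0],0],[[0,0,0],[-2.8,0.2,0],0],[[0,0,0],[-2,0.4,-4],0]])

```text
t: 10.3
eef_pos: [0.647, -0.0517, 0.1824]
tool_rot: [-0.001, 0.966, 0.257, -0.004]
contact_force: [-0.3, 0.2, 0.3]
gripper_width: 0.0
```

```bash
python3 -c "
from h import *
state(); pic('scene','s3'); im=pic('side','sd3')
cv2.imwrite('pics/c3.png',cv2.resize(im[220:280,330:400,::-1],None,fx=6,fy=6,interpolation=cv2.INTER_CUBIC))"
```

```text
t 10.3 pot mm [109.1 -28.2 165.4] yaw err 0.1 tilt [-0.008 -0.    -1.   ] F [-0.3  0.2  0.3] g 0.0
```

View pics/c3.png

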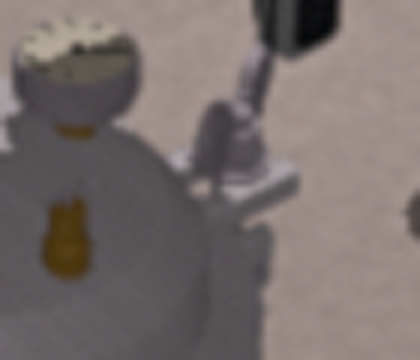

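The nut turned as planned: its outer wing is now about 25–30° ahead of radial. Next stroke, with a force check near the possible stop.

>>> carry_out(moves=[[[0,0,0],[0.6,-3.2,0],0],[[0,0,0],[0.8,-6.4,0],0],[[0,0,0],[0.8,-6.4,0],0],[[0,0,0],[0.8,-6.4,2],0],[[0,0,0],[0.9,-6.4,3.8],0]])

```text
t: 11.02
eef_pos: [0.6256, 0.0071, 0.1451]
tool_rot: [0.0, 0.967, 0.256, -0.001]
contact_force: [0.2, -1.2, -0.3]
gripper_width: -0.003
```

>>> carry_out(moves=[[[0,0,0],[1,0,0],0],[[0,0,0],[2,0.8,0],0],[[0,0,0],[2.2,1.7,0],0],[[0,0,0],[2.2,2.2,0],0],[[0,0,0],[2.2,2.5,0],0]])

```text
t: 11.65
eef_pos: [0.6569, 0.0025, 0.1477]
tool_rot: [-0.003, 0.966, 0.258, 0.0]
contact_force: [-5.1, 12.6, 1.4]
gripper_width: 0.002
```

```bash
python3 -c "
from h import *
state()"
```

```text
t 11.65 pot mm [144.6  14.  130.7] yaw err 0.2 tilt [-0.001  0.006 -1.   ] F [-5.1 12.6  1.4] g 0.0
```

13.6 N against the push, close to where the stop should be. I'll push 2 mm further to confirm it no longer turns.

>>> carry_out(moves=[[[0,0,0],[0,0.2,0],0],[[0,0,0],[0,0.2,0],0],[[0,0,0],[0,0.2,0],0]])

```text
t: 12.02
eef_pos: [0.657, 0.0025, 0.1477]
tool_rot: [-0.004, 0.966, 0.259, -0.0]
contact_force: [-5.6, 13.9, 2.4]
gripper_width: 0.0
```

```bash
python3 -c "
from h import *
state()"
```

```text
t 12.03 pot mm [144.6  13.9 130.7] yaw err 0.3 tilt [-0.002  0.007 -1.   ] F [-5.6 13.9  2.4] g 0.0
```

>>> carry_out(moves=[[[0,0,0],[0,-1,0],0],[[0,0,0],[0.5,-2,0],0],[[0,0,0],[0.5,-2,-5],0],[[0,0,0],[-5,-1,-11],0],[[0,0,0],[-11,-1,-17],0]])

```text
t: 12.65
eef_pos: [0.5826, -0.0359, 0.289]
tool_rot: [0.0, 0.967, 0.256, 0.0]
contact_force: [0.3, -0.9, 0.5]
gripper_width: 0.001
```

>>> carry_out(moves=[[[0,0,0],[-4,1,-4],0],[[0,0,0],[-4,1,-4],0],[[0,0,0],[-4,1,-4],0],[[0,0,0],[-4,1,-4],0]])

```text
t: 13.15
eef_pos: [0.5531, -0.0622, 0.3262]
tool_rot: [-0.001, 0.966, 0.257, -0.001]
contact_force: [-0.6, 0.4, 0.0]
gripper_width: -0.001
```

```bash
python3 -c "
from h import *
state(); im=pic('wrist','w4')
cv2.imwrite('pics/w4c.png',cv2.resize(im[:300,120:520,::-1],None,fx=2,fy=2,interpolation=cv2.INTER_CUBIC))"
```

```text
t 13.15 pot mm [ 22.3   9.2 309.2] yaw err 0.1 tilt [-0.002  0.001 -1.   ] F [-0.6  0.4  0. ] g -0.0
```

View pics/w4c.png

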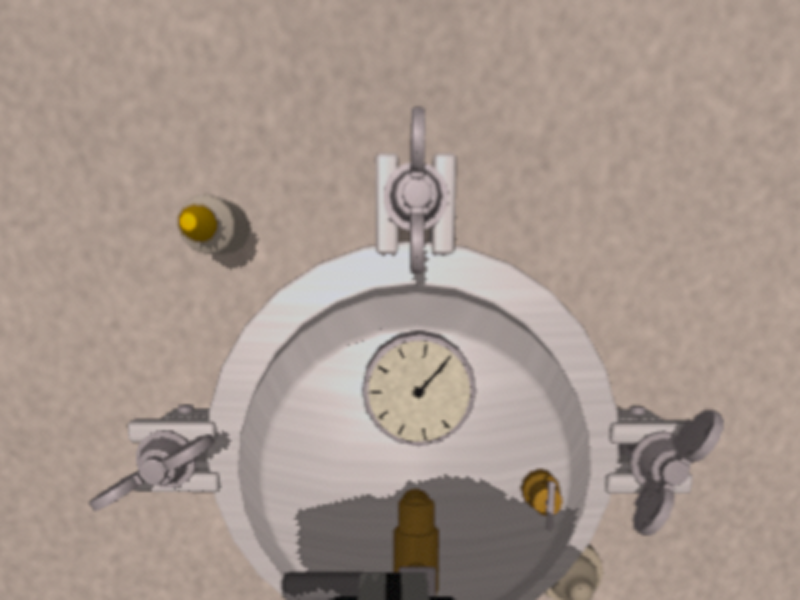

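The wings lie exactly along the pot's x axis, from (418,110) to (418,270). The lever is crosswise to the hose tail at row 583, so it's closed. The dropper and ear cast are still in place, and the arm is clear at 0.31 m.

```bash
python3 -c "
from station import bot
print(bot.hand_in())"
```

```text
the job is handed in; nothing more can be done
None
```

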